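# Set the running clearance of a bench ring roller

## Robot

A 6-joint arm with a two-finger parallel gripper is mounted at the origin on the work surface. World frame = base frame: x ahead of the robot, y to its left, z up, the work surface at z = 0. Lengths are in m, angles in rad, forces in N, time in s.
With the tool pointing down it reaches from about 0.25 to 0.775 m from the base axis. Payload 8.9 kg.
Tool frame: the origin (TCP) lies midway between the tips of the shut fingers; the grasp point (between the pads) lies 19 mm behind it; z points along the fingers, x is the direction in which the jaws open and shut, and the axes are right-handed (so a half turn about z gives the same grasp; the last joint's range is limited). The gripper opens to 85 mm and grips with 20 to 120 N. Pads are 22 mm wide; open, the fingers measure 114 mm over their backs; the gripper's body (76 mm by 85 mm) begins 54 mm behind the grasp point. The pads swing forward as they close: fully open they stand 13 mm farther back than shut.
Start: joints at [1.052, 0.291, -0.153, 1.127, 0, 1.431], TCP at [0.195, 0.488, 0.231] pointing down, gripper open.
Joint ranges: [-2.52, 2.52], [-0.91, 1.74], [-1.3, 1.37], [-1.96, 2.02], [-1.52, 1.47], [-3.14, 3.14]. Speed limits (rad/s): [2.22, 2.22, 2.79, 3.14, 3.14, 3.14].

## Interface

Orientations are given as a unit quaternion [x, y, z, w].
In Python, from workcell import env, snapshot, camera_model gives the robot as it stands.
- The arm moves only by the tool apply_moves, never from a script. Its argument "increments" is one flat list of numbers, 5 for each row, row after row: the shift along the tool's x, y, z each as a share of 0.75 m, from -1 to 1, then the turn about the tool's z as a share of pi/2 rad, from -1 to 1, then the opening, from 0 (shut) to 1 (fully open). A call has 1 to 12 rows; each row shifts and turns the commanded pose from where the row before left it, along the tool's axes as they then stand; what a row does not reach is not made up. A row lasts 1/8 s, in which the tool goes at most 62.5 mm and 10.7 degrees, less where a joint would pass 70% of its speed; a pose out of reach is approached as far as the arm can. A call with a number of a shift or a turn outside -1 to 1 is refused whole. A call with a gripper value outside its range is refused whole. The fingers move at their own pace and stop on an object; the grip force is fixed at half the most. Time passes only in rows, so rows that do not move let the fingers close. It gives the time, the measured TCP pose, the force and the opening at its end, in the units of the state.
- env.get_obs(): the state, without advancing time (a new reading comes with each control period).
- snapshot(name): name is "side" or "top"; returns the picture (420x560x3 uint8, red, green, blue); there is no depth.
- camera_model(name): a dict with "fx", "fy", "cx", "cy" (pixels), "k1" (the pictures are not rectified: a ray, as slopes to the right and down, at radius r is drawn at 1 + k1 r^2 times it, then the intrinsics apply), "pose" (4x4, takes a point from camera to world coordinates). Camera axes: x right, y up, looking along -z (the intrinsics and any distortion apply to the point x, -y, -z); pixel columns grow to the right and rows downward; lengths in m; the calibration is good to about 2 mm. A picture is of the moment at which its call begins. camera_model takes no time and is no camera call.
- env.sign_off(): hands the job in, once; it reports no verdict.
The state is a dict: "t": time; "qpos": joint angles; "qd": joint speeds; "joint_efforts": joint torques, N m; "tool_pos": TCP position; "tool_rot": TCP orientation; "force": force on the tool from outside, world axes, zero at the start; "wrist_torque": the same for the moment, N m; "grip_width": opening from 0.0 (shut) to 1.0 (fully open).
Only numpy, scipy, OpenCV 4.12 (cv2) and the standard library are available. Lean on these libraries where they do the work, as an engineer would, in place of code of your own. Each camera call takes 0.05 s, during which the arm holds its last target.

## Task

Turn the yellow wing of the ring roller's pressure screw clockwise (seen from above) until the top roll bottoms firmly on the steel bar, feeling for it and not forcing it beyond that, then back the screw off a quarter of a turn to leave running clearance. After that, swing the red-pegged lock lever over to its far stop (also clockwise seen from above), let go, and leave the hammer, tin and hoop where they are.

Things in the scene. Friction and masses are not known exactly. Their poses are not given: they have to be found in the camera images.
- wing (a point): Yellow wing head of the upright pressure screw, 56 mm long, 10 thick, 38 tall (194 to 232 mm above the bench). Point on the screw axis, 12 mm below the wing's top: grip here. x along the wing, y across its flats, z up: its yaw is the screw's angle. Clockwise (yaw falling) tightens. It turns in place and stays where left. A grip of 25 N or more across the flats carries 0.6 N m.
- screw_collar (a point): Brass collar on the screw axis, on the bridge (172 mm above the bench); above it a hub 18 mm across up to the wing. Feel of the screw: steady drag 0.05 N m while free; it bottoms 0.35 to 1.45 rad clockwise of its start, different each time and not visible; from there resistance climbs 3 N m per rad. 0.2 to 0.3 N m is firmly bottomed, 0.6 N m over-tightened.
- roll_low (a point): Lowest line of the steel top roll (44 mm across, axis along x), under the screw axis inside the roller; z up. Bottomed on the bar it is 98.0 mm above the roller's origin; it rises 6 mm per anticlockwise turn of the screw, so 1.5 mm for the quarter turn, counted from where the roll meets the bar: too little to measure with these readings.
- bar_top (a point): Upper face, under the screw axis, of the flat steel bar (25 mm wide, 6 thick, 340 long) lying through the roller; z up. It is forced down about 1 mm per rad that the wing is turned past bottoming.
- lock_peg (a point): Mid-grip of the upright red peg (round, 16 mm across, 194 to 230 mm above the bench; this point 214 mm up) at the end of the steel lock lever, 70 mm from the lever's vertical pivot. The lever's strip, 8 mm thick and 16 wide, lies under the peg, 188 to 196 mm above the bench.
- lock_pivot (a point): On the vertical pivot axis of the lock lever, at the height of lock_peg, 90 mm from the screw axis.
- lock (a joint): Lock lever angle, rad: starts at 0 (lever points to the roller's -x side) to 0.3, grows clockwise seen from above, to its stop at 1.6 (locked: lever points away from the screw). Drag about 0.12 N m; it stays where it is left.
- roller: Green ring roller, fixed to the bench; bridge top 172 mm up, base 150 mm (x) by 240 mm (y from -108 to +132). Origin on the bench under the screw axis; y axis towards the lock lever, z up.
- hammer_spot (a point): Loose hammer lying on the bench, bystander; a point near its middle, 12 mm up.
- tin_spot (a point): Open dark steel tin, 72 mm across, 85 mm tall, standing loose on the bench, bystander; its centre.
- hoop_spot (a point): Loose steel hoop, 100 mm across, 22 mm tall, lying on the bench, bystander; its centre.

How it is judged:
By the outcome, as a careful person would: the job done as asked, in the order asked, and still so for the second after the job is handed in, with the robot touching nothing.
It also fails if it takes over 72 s, if anything falls off the work surface, if the arm or the gripper's body presses on something with over 40 N, if the wrist force passes 120 N, or if a joint passes its speed limit or range.

## Working session

There is one attempt and no reset: what is moved stays moved. The work goes in short steps, Python scripts to look and compute and a tool call to move; the robot and the scene stay as the last step left them, time stands still between calls to the robot, and variables do not carry over. Pictures are saved under pics/ and viewed, and the job is handed in when it is done.

Besides the shell and the picture viewer there is one more tool, called as a command line: name --argument value ..., lists and objects as JSON in quotes. apply_moves: Moves the arm, as the interface text tells. Its arguments: {"type":"object","properties":{"increments":{"type":"array"}},"required":["increments"]}

```bash
ls; mkdir -p pics; python3 - <<'E'
from workcell import env, snapshot, camera_model
import cv2
for n in("side","top"):
    cv2.imwrite(f"pics/{n}0.png",snapshot(n)[:,:,::-1]); print(n,camera_model(n))
o=env.get_obs()
print(o)
E
```

```text
pics
side {'fx': 439.4761476327371, 'fy': 439.4761476327371, 'cx': 275.8303496248504, 'cy': 206.85559204238078, 'k1': -0.13797484208298344, 'pose': array([[ 0.69395402,  0.43404073, -0.574488  ,  0.13227576],
       [-0.71987582,  0.4023162 , -0.56561513, -0.55607054],
       [-0.01437418,  0.80607092,  0.59164437,  0.66205418],
       [ 0.        ,  0.        ,  0.        ,  1.        ]])}
top {'fx': 482.2103670199527, 'fy': 482.2103670199527, 'cx': 275.2482249858154, 'cy': 211.44525847456936, 'k1': -0.15845542706933058, 'pose': array([[ 0.04490042,  0.97644718, -0.21103284,  0.38093939],
       [-0.99898021,  0.04288402, -0.01412414, -0.05805674],
       [-0.00474154,  0.21145181,  0.97737692,  1.27750876],
       [ 0.        ,  0.        ,  0.        ,  1.        ]])}
{'t': 0.1, 'qpos': array([ 1.05169087e+00,  2.91262280e-01, -1.54027351e-01,  1.12668062e+00,
       -3.78534860e-06,  1.43147886e+00]), 'qd': array([ 2.42425105e-04, -2.42471199e-03,  1.01710824e-03,  1.91198850e-04,
       -2.03643344e-05, -3.01506691e-04]), 'joint_efforts': array([ 1.79091912e-03, -5.37979853e+01,  3.31917751e+01,  9.21714236e-03,
       -1.91162835e-04, -4.34537321e-05]), 'tool_pos': array([0.1944481 , 0.48725893, 0.23077858]), 'tool_rot': array([ 8.27865660e-01,  5.60926113e-01, -5.26104817e-04,  2.60272298e-04]), 'force': array([0.56908642, 0.19434675, 0.21981436]), 'wrist_torque': array([-0.00569893, -0.0128359 , -0.0099033 ]), 'grip_width': 0.9983838666294204}
```

View pics/side0.png

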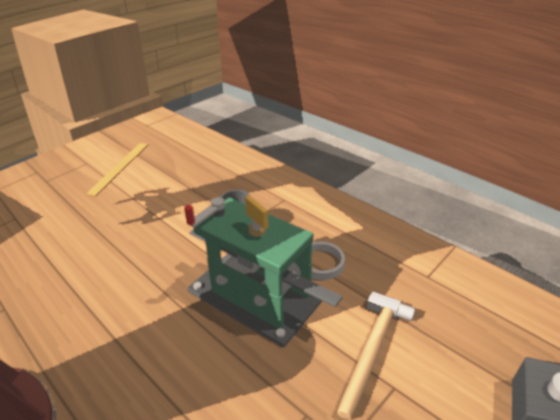

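View pics/top0.png

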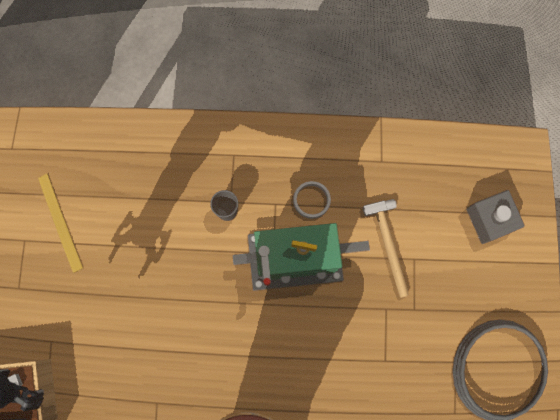

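The side view shows the yellow wing at about (257,211) and the red peg at (189,214). In the top view the wing is at (304,245), the lever pivot at (264,251), the peg at (266,282), the tin at (225,205), the hoop at (312,200) and the hammer at (385,245). Next I'll measure them.

```bash
cat > h.py <<'E'
from workcell import env, snapshot, camera_model
import cv2, numpy as np
from scipy.spatial.transform import Rotation as R
def ray(n,uv):
    m=camera_model(n);K=np.array([[m['fx'],0,m['cx']],[0,m['fy'],m['cy']],[0,0,1]])
    p=cv2.undistortPoints(np.array([[uv]],float),K,np.array([m['k1'],0,0,0,0]))[0,0]
    P=m['pose'];return P[:3,3],P[:3,:3]@np.array([p[0],-p[1],-1])
def onz(n,uv,z):
    o,d=ray(n,uv);return o+d*(z-o[2])/d[2]
def tri(a,b):
    o1,d1=ray("side",a);o2,d2=ray("top",b)
    s=np.linalg.lstsq(np.c_[d1,-d2],o2-o1,rcond=None)[0]
    p,q=o1+d1*s[0],o2+d2*s[1];return (p+q)/2,np.linalg.norm(p-q)
def blobs(im,lo,hi,box):
    h=cv2.cvtColor(im,cv2.COLOR_RGB2HSV);m=cv2.inRange(h,lo,hi)
    k=np.zeros_like(m);x0,y0,x1,y1=box;k[y0:y1,x0:x1]=m[y0:y1,x0:x1]
    n,l,s,c=cv2.connectedComponentsWithStats(k)
    return [(c[i],s[i],l==i) for i in range(1,n) if s[i][4]>8]
E
python3 - <<'E'
from h import *
S=cv2.imread('pics/side0.png');T=cv2.imread('pics/top0.png')
a=cv2.resize(S[180:340,170:360],None,fx=4,fy=4,interpolation=cv2.INTER_CUBIC)[:600]
b=cv2.resize(T[215:300,225:375],None,fx=5,fy=5,interpolation=cv2.INTER_CUBIC)
cv2.imwrite('pics/s0z.png',a);cv2.imwrite('pics/t0z.png',b)
S=S[:,:,::-1].copy();T=T[:,:,::-1].copy()
for nm,im,box in(("side",S,(170,180,300,260)),("top",T,(240,220,345,295))):
    for cn,lo,hi in(("yel",(10,150,110),(30,255,255)),("red",(0,150,60),(7,255,255)),("red2",(172,150,60),(180,255,255))):
        for c,s,m in blobs(im,lo,hi,box):
            ys,xs=np.nonzero(m);print(nm,cn,c,s,cv2.minAreaRect(np.c_[xs,ys].astype(np.float32)))
E
```

```text
side yel [256.73913043 211.45380435] [247 197  20  31 368] ((256.7300109863281, 211.2507781982422), (33.63138961791992, 14.639546394348145), 42.709388732910156)
side red [189.02362205 213.62992126] [185 205   9  19 127] ((188.95082092285156, 213.9590301513672), (18.378755569458008, 7.1523237228393555), 84.80557250976562)
top yel [304.08333333 244.38888889] [292 241  25   8 108] ((304.0690002441406, 244.1724395751953), (24.927268981933594, 4.635235786437988), 11.888657569885254)
top red [266.33333333 281.22222222] [263 278   7   7  36] ((266.0, 281.0), (6.0, 6.0), 90.0)
```

```bash
ls pics
```

```text
s0z.png
side0.png
t0z.png
top0.png
```

View pics/s0z.png

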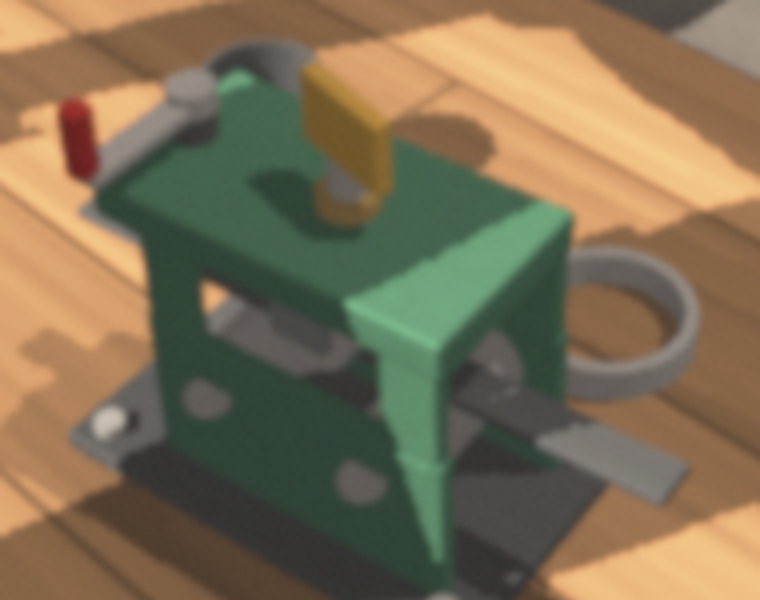

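View pics/t0z.png

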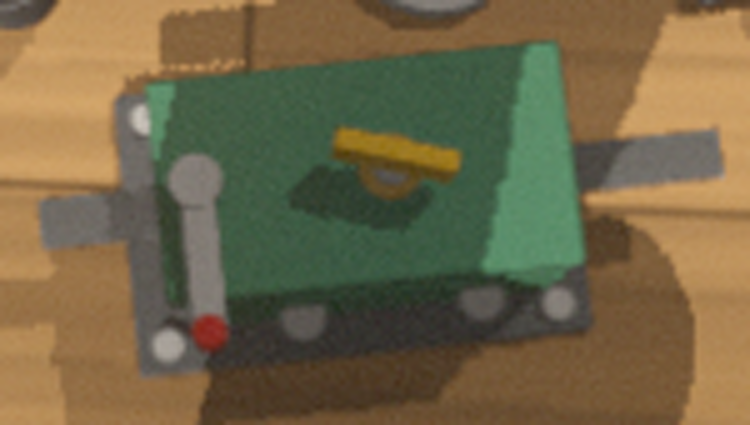

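```bash
python3 - <<'E'
from h import *
np.set_printoptions(precision=4,suppress=True)
w=onz("top",(304.07,244.2),.230);print("wing top",w)
print("wing ends", onz("top",(292,241.6),.232),onz("top",(317,246.6),.232))
print("wing tri",tri((256.73,211.3),(304.08,244.4)))
p=onz("top",(266.2,281.1),.229);print("peg",p, tri((189,213.7),(266.3,281.2)), "pegtop tri",tri((188.2,206.5),(266.2,281.0)))
print("pegtop side@.23",onz("side",(188.2,206.8),.23),"peg mid side@.214",onz("side",(189,213.7),.213))
print("wing mid side@.213",onz("side",(256.7,211.4),.213))
for z in(.196,.2,.21): print("pivot",onz("top",(264,251),z),onz("side",(217.8,203.5),z))
# collar top centre zoom(390,180)? ; bar ends
a=onz("top",(233.5,259.3),.08);b=onz("top",(369,245.5),.08);print("bar",a,b,np.linalg.norm(a-b))
for q in((253.5,233.5),(332.5,224),(341.5,266.5),(283,276)):print("bridge corner",onz("top",q,.172))
for n,q in(("tin",(225,205)),("hoop",(312,200)),("ham",(385,245))):print(n,onz("top",q,.04 if n=='tin' else .012))
E
```

```text
wing top [ 0.5365 -0.1094  0.23  ]
wing ends [ 0.5408 -0.0826  0.232 ] [ 0.5321 -0.1377  0.232 ]
wing tri (array([ 0.5386, -0.1102,  0.2113]), np.float64(0.000410735415298039))
peg [ 0.4524 -0.0303  0.229 ] (array([ 0.4536, -0.0302,  0.2119]), np.float64(0.000756478503637995)) pegtop tri (array([ 0.4535, -0.0307,  0.2274]), np.float64(0.0018348866165131712))
pegtop side@.23 [ 0.4518 -0.035   0.23  ] peg mid side@.214 [ 0.4532 -0.0317  0.213 ]
wing mid side@.213 [ 0.5367 -0.1119  0.213 ]
pivot [ 0.5221 -0.0212  0.196 ] [ 0.5204 -0.0258  0.196 ]
pivot [ 0.5216 -0.0213  0.2   ] [ 0.517  -0.0304  0.2   ]
pivot [ 0.5202 -0.0216  0.21  ] [ 0.5087 -0.0417  0.21  ]
bar [0.5129 0.0578 0.08  ] [ 0.5622 -0.2805  0.08  ] 0.3418847378255176
bridge corner [0.565  0.0061 0.172 ]
bridge corner [ 0.5955 -0.1771  0.172 ]
bridge corner [ 0.4969 -0.2001  0.172 ]
bridge corner [ 0.4696 -0.0666  0.172 ]
tin [0.6597 0.0931 0.04  ]
hoop [ 0.6901 -0.1375  0.012 ]
ham [ 0.5756 -0.3362  0.012 ]
```

apply_moves --increments '[0, 0, -0.008, -0.0952, 1, 0, 0, -0.008, -0.0952, 1, 0, 0, -0.008, -0.0952, 1, 0, 0, -0.008, -0.0952, 1, 0, 0, -0.008, -0.0952, 1, 0, 0, -0.008, -0.0952, 1, 0, 0, -0.008, -0.0952, 1, 0, 0, -0.008, -0.0952, 1, 0, 0, -0.008, -0.0952, 1, 0, 0, -0.008, -0.0952, 1, 0, 0, -0.008, -0.0952, 1, 0, 0, -0.008, -0.0952, 1]'

```text
t: 1.6
tool_pos: [0.1945, 0.4874, 0.3031]
tool_rot: [0.076, 0.997, -0.0, -0.0]
force: [0.0, 0.0, -0.1]
grip_width: 1.004
```

```bash
cat >> h.py <<'E'
np.set_printoptions(precision=4,suppress=True)
def st(tgt=None,psi=None):
    o=env.get_obs();r=R.from_quat(o['tool_rot']).as_matrix();y=np.arctan2(r[1,0],r[0,0])
    print("t",o['t'],"pos",o['tool_pos'],"psi deg",np.degrees(y),"z",r[:,2],"F",o['force'],"M",o['wrist_torque'],"g",o['grip_width'],"q",o['qpos'])
    if tgt is not None: print("shares",r.T@(np.array(tgt)-o['tool_pos'])/.75)
    if psi is not None: print("turn share",-((psi-np.degrees(y)+180)%360-180)/90)
    return o,r,y
E
python3 -c "
from h import *
st((.5375,-.110,.30),171)"
```

```text
t 1.6 pos [0.1945 0.4874 0.3031] psi deg 171.33521606856127 z [-0.0004 -0.0007 -1.    ] F [ 0.0456  0.0231 -0.1242] M [-0.0018 -0.0042 -0.0261] g 1.0036146249382234 q [ 1.0517  0.2628 -0.0033  1.3055  0.     -0.3679]
shares [-0.5721 -0.7185  0.0046]
turn share 0.0037246229840140663
```

apply_moves --increments '[-0.0477, -0.0599, 0, 0, 1, -0.0477, -0.0599, 0, 0, 1, -0.0477, -0.0599, 0, 0, 1, -0.0477, -0.0599, 0, 0, 1, -0.0477, -0.0599, 0, 0, 1, -0.0477, -0.0599, 0, 0, 1, -0.0477, -0.0599, 0, 0, 1, -0.0477, -0.0599, 0, 0, 1, -0.0477, -0.0599, 0, 0, 1, -0.0477, -0.0599, 0, 0, 1, -0.0477, -0.0599, 0, 0, 1, -0.0477, -0.0599, 0, 0, 1]'

```text
t: 3.1
tool_pos: [0.5354, -0.1135, 0.303]
tool_rot: [0.078, 0.997, 0.0, -0.0]
force: [0.9, 0.7, 0.3]
grip_width: 1.0
```

```bash
python3 -c "
from h import *
st((.5375,-.110,.203),171)
for n in('side','top'): cv2.imwrite(f'pics/{n}1.png',snapshot(n)[:,:,::-1])
a=cv2.imread('pics/side1.png')[120:300,150:390];b=cv2.imread('pics/top1.png')[200:310,220:380]
cv2.imwrite('pics/m1.png',np.vstack([cv2.resize(a,(400,300)),cv2.resize(b,(400,275))]))
"
```

```text
t 3.1 pos [ 0.5354 -0.1135  0.303 ] psi deg 171.03504376925946 z [-0.0003  0.0003 -1.    ] F [0.9335 0.7063 0.2607] M [-0.0187 -0.051   0.046 ] g 0.9998113997816624 q [-0.3426  0.3076  0.0577  1.3213  0.0002 -1.757 ]
shares [-0.0021  0.0051  0.1334]
turn share 0.00038937521399399583
```

View pics/m1.png

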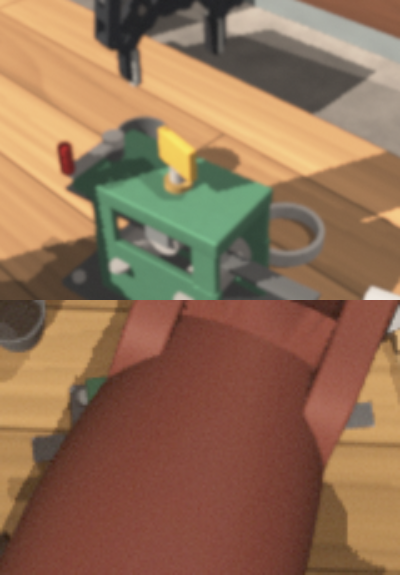

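The side view shows the open fingers above the wing with the wing untouched. The arm hides the roller in the top view. I'll descend now.

apply_moves --increments '[-0.0021, 0.0051, 0, 0, 1, 0, 0, 0.03, 0, 1, 0, 0, 0.03, 0, 1, 0, 0, 0.03, 0, 1, 0, 0, 0.025, 0, 1, 0, 0, 0.0184, 0, 1, 0, 0, 0, 0, 0.6, 0, 0, 0, 0, 0.4]'

```text
t: 4.2
tool_pos: [0.5374, -0.108, 0.204]
tool_rot: [0.078, 0.997, -0.0, 0.001]
force: [0.8, -0.2, 0.1]
grip_width: 0.606
```

```bash
python3 -c "
from h import *
st((.5375,-.110,.203),171)
cv2.imwrite('pics/side2.png',cv2.resize(snapshot('side')[120:300,150:390,::-1],(800,600),interpolation=2))
"
```

```text
t 4.2 pos [ 0.5374 -0.108   0.204 ] psi deg 171.0797099720077 z [ 0.001  -0.0003 -1.    ] F [ 0.7654 -0.1696  0.1216] M [-0.0305  0.0251  0.0152] g 0.6060227657629229 q [-0.3317  0.3499 -0.1421  1.0778  0.0001 -1.7468]
shares [-0.0006 -0.0027  0.0014]
turn share 0.0008856663556410164
```

View pics/side2.png

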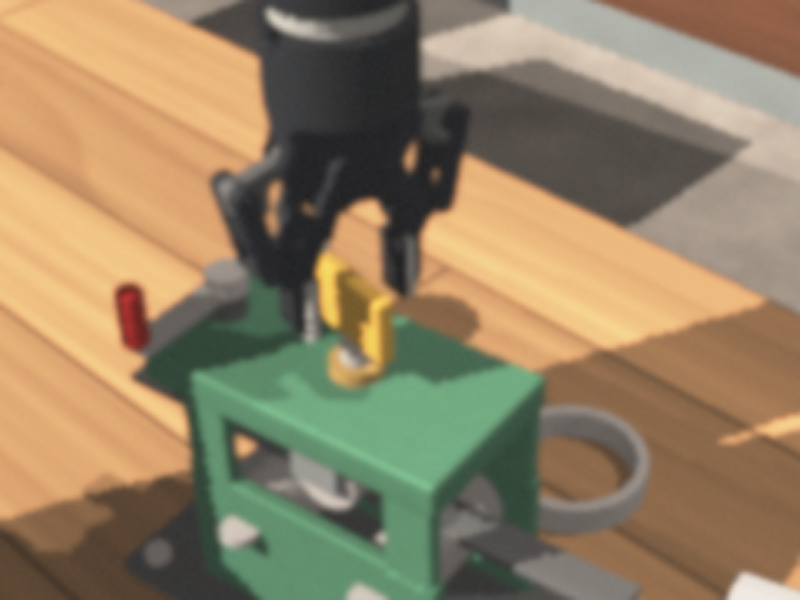

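The side view shows the fingers straddling the wing at about (350,300) in the zoomed picture. I'll shift about 2 mm along the wing and close.

apply_moves --increments '[0, -0.0025, 0, 0, 0.3, 0, 0, 0, 0, 0.2, 0, 0, 0, 0, 0, 0, 0, 0, 0, 0, 0, 0, 0, 0, 0, 0, 0, 0, 0, 0]'

```text
t: 5.0
tool_pos: [0.5356, -0.11, 0.2036]
tool_rot: [0.078, 0.997, -0.0, -0.001]
force: [-7.0, -0.5, 7.0]
grip_width: 0.103
```

```bash
python3 -c "
from h import *
st((.5375,-.110,.203),171)
"
```

```text
t 5.0 pos [ 0.5356 -0.11    0.2036] psi deg 171.0372470444834 z [-0.0018 -0.0002 -1.    ] F [-6.9822 -0.4994  7.0268] M [ 0.0654  1.3824 -0.0162] g 0.10340370227224922 q [-0.3359  0.3499 -0.1431  1.0794 -0.0008 -1.7503]
shares [-0.0025  0.0004  0.0009]
turn share 0.00041385604981548517
```

apply_moves --increments '[0.002, 0, -0.0005, 0, 0, 0, 0, 0, 0, 0]'

```text
t: 5.25
tool_pos: [0.5354, -0.11, 0.2038]
tool_rot: [0.078, 0.997, -0.0, 0.0]
force: [-0.5, -1.5, 0.7]
grip_width: 0.105
```

```bash
python3 -c "
from h import *
st()
"
```

```text
t 5.25 pos [ 0.5354 -0.11    0.2038] psi deg 171.0447627586579 z [ 0.0005 -0.0004 -1.    ] F [-0.4543 -1.5003  0.7218] M [-0.2377 -0.0362 -0.0107] g 0.10465213274358567 q [-0.3363  0.3477 -0.1461  1.0764 -0.0002 -1.7508]
```

apply_moves --increments '[0, 0, 0, 0.03, 0, 0, 0, 0, 0.03, 0, 0, 0, 0, 0.03, 0, 0, 0, 0, 0.03, 0, 0, 0, 0, 0, 0]'

```text
t: 5.88
tool_pos: [0.5357, -0.1101, 0.2037]
tool_rot: [0.171, 0.985, -0.0, 0.0]
force: [0.9, -2.3, -0.5]
grip_width: 0.104
```

```bash
python3 -c "
from h import *
st()
"
```

```text
t 5.875 pos [ 0.5357 -0.1101  0.2037] psi deg 160.26921028444386 z [ 0.0007 -0.0005 -1.    ] F [ 0.8626 -2.2812 -0.5066] M [-0.43   -0.3863  0.0627] g 0.10411637189484893 q [-0.3363  0.3479 -0.1458  1.0762 -0.0002 -1.5627]
```

apply_moves --increments '[0, 0, 0, 0.03, 0, 0, 0, 0, 0.03, 0, 0, 0, 0, 0.03, 0, 0, 0, 0, 0, 0]'

```text
t: 6.38
tool_pos: [0.5358, -0.1101, 0.2037]
tool_rot: [0.24, 0.971, -0.0, 0.001]
force: [2.2, -2.7, -0.7]
grip_width: 0.107
```

```bash
python3 -c "
from h import *
st()
"
```

```text
t 6.375 pos [ 0.5358 -0.1101  0.2037] psi deg 152.22204307802556 z [ 0.001  -0.0006 -1.    ] F [ 2.2129 -2.6811 -0.6581] M [-0.657  -0.7485  0.0539] g 0.10712430506638607 q [-0.3362  0.348  -0.1457  1.0759 -0.0003 -1.4222]
```

apply_moves --increments '[0, 0, 0, 0.025, 0, 0, 0, 0, 0.025, 0, 0, 0, 0, 0, 0]'

```text
t: 6.75
tool_pos: [0.5359, -0.1102, 0.2038]
tool_rot: [0.278, 0.961, -0.0, 0.001]
force: [4.8, -2.4, -1.7]
grip_width: 0.109
```

```bash
python3 -c "
from h import *
st()
"
```

```text
t 6.75 pos [ 0.5359 -0.1102  0.2038] psi deg 147.74556569964693 z [ 0.0012 -0.0007 -1.    ] F [ 4.8288 -2.3657 -1.7296] M [-0.7679 -0.9997  0.064 ] g 0.10867340900139916 q [-0.3363  0.3479 -0.1457  1.0757 -0.0003 -1.3441]
```

apply_moves --increments '[0, 0, 0, 0.025, 0, 0, 0, 0, 0.025, 0, 0, 0, 0, 0, 0]'

```text
t: 7.12
tool_pos: [0.536, -0.1103, 0.2038]
tool_rot: [0.315, 0.949, -0.0, 0.001]
force: [5.0, -3.6, -2.3]
grip_width: 0.104
```

```bash
python3 -c "
from h import *
st()
"
```

```text
t 7.125 pos [ 0.536  -0.1103  0.2038] psi deg 143.2470219326748 z [ 0.0013 -0.0009 -1.    ] F [ 4.9964 -3.5808 -2.2882] M [-0.8696 -0.9993  0.0134] g 0.1043649218214997 q [-0.3363  0.348  -0.1457  1.0756 -0.0004 -1.2656]
```

apply_moves --increments '[-0.0016, 0, 0, 0.025, 0, 0, 0, 0, 0.025, 0, 0, 0, 0, 0, 0]'

```text
t: 7.5
tool_pos: [0.5362, -0.1104, 0.2037]
tool_rot: [0.352, 0.936, 0.0, -0.0]
force: [0.8, -1.7, 0.2]
grip_width: 0.107
```

```bash
python3 -c "
from h import *
st()
"
```

```text
t 7.5 pos [ 0.5362 -0.1104  0.2037] psi deg 138.77006169569054 z [ 0.      0.0001 -1.    ] F [ 0.8376 -1.6529  0.1958] M [-0.3207 -0.236  -0.0102] g 0.10656108809241456 q [-0.3367  0.3497 -0.1432  1.0779  0.0001 -1.1879]
```

apply_moves --increments '[0, 0, 0, 0.025, 0, 0, 0, 0, 0.025, 0, 0, 0, 0, 0, 0]'

```text
t: 7.88
tool_pos: [0.5363, -0.1105, 0.2037]
tool_rot: [0.389, 0.921, 0.0, 0.0]
force: [0.8, -1.7, 0.7]
grip_width: 0.107
```

```bash
python3 -c "
from h import *
st()
"
```

```text
t 7.875 pos [ 0.5363 -0.1105  0.2037] psi deg 134.2672055394902 z [ 0.0002 -0.0001 -1.    ] F [ 0.7909 -1.7186  0.6905] M [-0.4383 -0.3737  0.0427] g 0.10655689836398456 q [-0.3368  0.3498 -0.1432  1.0777  0.     -1.1094]
```

apply_moves --increments '[0, 0, 0, 0.025, 0, 0, 0, 0, 0.025, 0, 0, 0, 0, 0, 0]'

```text
t: 8.25
tool_pos: [0.5364, -0.1106, 0.2037]
tool_rot: [0.424, 0.905, -0.0, 0.0]
force: [1.3, -2.2, -0.0]
grip_width: 0.103
```

```bash
python3 -c "
from h import *
st()
"
```

```text
t 8.25 pos [ 0.5364 -0.1106  0.2037] psi deg 129.7666298376824 z [ 0.0003 -0.0002 -1.    ] F [ 1.2808 -2.1798 -0.0103] M [-0.5076 -0.5126  0.0709] g 0.10266494982193174 q [-0.3368  0.3498 -0.1431  1.0776 -0.0001 -1.0309]
```

apply_moves --increments '[0, 0, 0, 0.02, 0, 0, 0, 0, 0.02, 0, 0, 0, 0, 0, 0]'

```text
t: 8.62
tool_pos: [0.5364, -0.1107, 0.2037]
tool_rot: [0.454, 0.891, -0.0, 0.0]
force: [2.7, -3.7, 1.4]
grip_width: 0.109
```

```bash
python3 -c "
from h import *
st()
"
```

```text
t 8.625 pos [ 0.5364 -0.1107  0.2037] psi deg 126.03614449505132 z [ 0.0003 -0.0003 -1.    ] F [ 2.6796 -3.6892  1.4073] M [-0.748  -0.5517  0.0555] g 0.10905935874504806 q [-0.3369  0.3498 -0.1431  1.0775 -0.0002 -0.9658]
```

apply_moves --increments '[-0.001, 0, 0, 0.025, 0, 0, 0, 0, 0.025, 0, 0, 0, 0, 0, 0]'

```text
t: 9.0
tool_pos: [0.5365, -0.1108, 0.2037]
tool_rot: [0.488, 0.873, 0.0, -0.0]
force: [0.9, -0.9, 3.3]
grip_width: 0.105
```

```bash
python3 -c "
from h import *
st()
"
```

```text
t 9.0 pos [ 0.5365 -0.1108  0.2037] psi deg 121.59786519885826 z [-0.0002  0.0005 -1.    ] F [ 0.8687 -0.8994  3.3374] M [-0.1924 -0.2627  0.084 ] g 0.10510458696487195 q [-0.3374  0.3507 -0.1418  1.0786  0.0004 -0.8889]
```

apply_moves --increments '[0, 0, 0, 0.02, 0, 0, 0, 0, 0.02, 0, 0, 0, 0, 0, 0]'

```text
t: 9.38
tool_pos: [0.5366, -0.1109, 0.2037]
tool_rot: [0.516, 0.857, 0.0, -0.0]
force: [-0.6, 0.4, 3.4]
grip_width: 0.108
```

```bash
python3 -c "
from h import *
st()
"
```

```text
t 9.375 pos [ 0.5366 -0.1109  0.2037] psi deg 117.93390604911109 z [-0.0002  0.0003 -1.    ] F [-0.6381  0.3756  3.4328] M [-0.0887 -0.049   0.0408] g 0.10835034338370671 q [-0.3375  0.3508 -0.1418  1.0784  0.0002 -0.825 ]
```

apply_moves --increments '[0, 0, 0, 0.025, 0, 0, 0, 0, 0.025, 0, 0, 0, 0, 0, 0]'

```text
t: 9.75
tool_pos: [0.5366, -0.1111, 0.2037]
tool_rot: [0.548, 0.836, 0.0, -0.0]
force: [-0.1, -0.5, 3.9]
grip_width: 0.103
```

```bash
python3 -c "
from h import *
st()
"
```

```text
t 9.75 pos [ 0.5366 -0.1111  0.2037] psi deg 113.48652690662315 z [-0.      0.0001 -1.    ] F [-0.1309 -0.4673  3.8699] M [-0.1164 -0.0922  0.0407] g 0.10328168439291774 q [-0.3375  0.3508 -0.1418  1.0783  0.0001 -0.7475]
```

apply_moves --increments '[0, 0, 0, 0.02, 0, 0, 0, 0, 0.02, 0, 0, 0, 0, 0, 0]'

```text
t: 10.12
tool_pos: [0.5366, -0.1111, 0.2037]
tool_rot: [0.575, 0.818, -0.0, 0.0]
force: [0.2, -0.4, 4.4]
grip_width: 0.104
```

```bash
python3 -c "
from h import *
st()
"
```

```text
t 10.125 pos [ 0.5366 -0.1111  0.2037] psi deg 109.82613848934004 z [-0.     -0.0001 -1.    ] F [ 0.2122 -0.3756  4.4315] M [-0.192   0.0272  0.0795] g 0.1044521973458288 q [-0.3376  0.3509 -0.1417  1.0782 -0.0001 -0.6836]
```

apply_moves --increments '[0, 0, 0, 0.02, 0, 0, 0, 0, 0.02, 0, 0, 0, 0, 0, 0]'

```text
t: 10.5
tool_pos: [0.5367, -0.1112, 0.2037]
tool_rot: [0.6, 0.8, -0.0, 0.0]
force: [0.2, -1.2, 4.3]
grip_width: 0.107
```

```bash
python3 -c "
from h import *
st()
"
```

```text
t 10.5 pos [ 0.5367 -0.1112  0.2037] psi deg 106.19611546123782 z [ 0.     -0.0002 -1.    ] F [ 0.1886 -1.2344  4.3086] M [-0.4053  0.0831  0.0232] g 0.10665701669263586 q [-0.3377  0.3508 -0.1417  1.0781 -0.0002 -0.6203]
```

apply_moves --increments '[0, 0, 0, 0.02, 0, 0, 0, 0, 0.02, 0, 0, 0, 0, 0, 0]'

```text
t: 10.88
tool_pos: [0.5367, -0.1113, 0.2037]
tool_rot: [0.625, 0.78, -0.0, 0.0]
force: [-0.5, -1.9, 4.4]
grip_width: 0.103
```

```bash
python3 -c "
from h import *
st()
"
```

```text
t 10.875 pos [ 0.5367 -0.1113  0.2037] psi deg 102.60912182460142 z [ 0.     -0.0003 -1.    ] F [-0.4589 -1.936   4.4083] M [-0.6472  0.0171  0.0262] g 0.10339931553719546 q [-0.3377  0.3509 -0.1417  1.0781 -0.0003 -0.5578]
```

apply_moves --increments '[0, 0, 0, 0.02, 0, 0, 0, 0, 0.02, 0, 0, 0, 0, 0, 0]'

```text
t: 11.25
tool_pos: [0.5367, -0.1114, 0.2037]
tool_rot: [0.649, 0.761, -0.0, 0.0]
force: [-0.9, -3.5, 4.7]
grip_width: 0.102
```

```bash
python3 -c "
from h import *
st()
"
```

```text
t 11.25 pos [ 0.5367 -0.1114  0.2037] psi deg 99.02097614865822 z [ 0.0001 -0.0005 -1.    ] F [-0.9032 -3.5181  4.736 ] M [-1.0066  0.0702  0.2026] g 0.10246096654038059 q [-0.3377  0.3508 -0.1416  1.078  -0.0005 -0.4951]
```

apply_moves --increments '[0, 0, 0, 0.02, 0, 0, 0, 0, 0.02, 0, 0, 0, 0, 0, 0]'

```text
t: 11.62
tool_pos: [0.5367, -0.1114, 0.2037]
tool_rot: [0.673, 0.739, -0.0, 0.0]
force: [-0.5, -4.8, 5.7]
grip_width: 0.104
```

```bash
python3 -c "
from h import *
st()
"
```

```text
t 11.625 pos [ 0.5367 -0.1114  0.2037] psi deg 95.36681665113733 z [ 0.0001 -0.0006 -1.    ] F [-0.5253 -4.7688  5.6776] M [-1.268   0.0121  0.3898] g 0.10440942926781163 q [-0.3377  0.3509 -0.1416  1.078  -0.0006 -0.4314]
```

The torque is 0.20 N m at 99.0° and 0.39 N m at 95.4°, a slope of about 2.9 N m/rad. That puts the screw on the bottom with contact at about 101.9°, so I'll back off to about 191.7°.

apply_moves --increments '[-0.0008, 0, 0, -0.04, 0, 0, 0, 0, -0.05, 0, 0, 0, 0, -0.05, 0, 0, 0, 0, -0.05, 0, 0, 0, 0, -0.05, 0, 0, 0, 0, -0.05, 0, 0, 0, 0, -0.05, 0, 0, 0, 0, 0, 0]'

```text
t: 12.62
tool_pos: [0.5365, -0.1108, 0.2037]
tool_rot: [0.454, 0.891, 0.001, -0.001]
force: [-1.5, 0.6, 7.7]
grip_width: 0.106
```

```bash
python3 -c "
from h import *
st((.5363,-.1105,.2037),191.7)
"
```

```text
t 12.625 pos [ 0.5365 -0.1108  0.2037] psi deg 126.06306122310228 z [-0.0002  0.0018 -1.    ] F [-1.5     0.6209  7.7481] M [-0.0046  0.2154 -0.0513] g 0.10596622125243033 q [-0.3381  0.351  -0.1415  1.0791  0.0016 -0.9675]
shares [ 0.0004 -0.     -0.0001]
turn share -0.7292993197433078
```

apply_moves --increments '[0, 0, -0.0005, -0.045, 0, 0, 0, 0, -0.045, 0, 0, 0, 0, -0.045, 0, 0.0005, 0, 0, -0.045, 0, 0, 0, 0, -0.045, 0, 0, 0, 0, -0.045, 0, 0.0005, 0, 0, -0.045, 0, 0, 0, 0, -0.045, 0, 0, 0, 0, 0, 0]'

```text
t: 13.75
tool_pos: [0.5358, -0.1102, 0.2037]
tool_rot: [0.187, 0.982, 0.001, -0.001]
force: [-0.9, 2.0, 3.4]
grip_width: 0.105
```

```bash
python3 -c "
from h import *
st((.5363,-.1105,.2037),191.7)
"
```

```text
t 13.75 pos [ 0.5358 -0.1102  0.2037] psi deg 158.39771695609457 z [-0.0007  0.0021 -1.    ] F [-0.8818  2.0305  3.3716] M [0.5328 0.0514 0.0048] g 0.10458545126748044 q [-0.3376  0.3499 -0.1431  1.0792  0.0018 -1.5314]
shares [-0.0008 -0.0001 -0.    ]
turn share -0.3700253671545047
```

apply_moves --increments '[0, 0, 0, -0.0462, 0, 0, 0, 0, -0.0462, 0, 0, 0, 0, -0.0462, 0, 0, 0, 0, -0.0462, 0, 0, 0, 0, -0.0462, 0, 0, 0, 0, -0.0462, 0, 0, 0, 0, -0.0462, 0, 0, 0, 0, -0.0466, 0, 0, 0, 0, 0, 0, 0, 0, 0, 0, 0]'

```text
t: 15.0
tool_pos: [0.5349, -0.1101, 0.2037]
tool_rot: [-0.101, 0.995, 0.001, -0.001]
force: [-4.1, 2.6, 6.3]
grip_width: 0.11
```

```bash
python3 -c "
from h import *
st((.5363,-.1105,.2037),191.7)
"
```

```text
t 15.0 pos [ 0.5349 -0.1101  0.2037] psi deg -168.3714142988232 z [-0.0022  0.0023 -1.    ] F [-4.0769  2.616   6.2627] M [0.7027 0.7991 0.0104] g 0.11001921527745545 q [-0.3377  0.3495 -0.1436  1.0805  0.0014 -2.1114]
shares [-0.0017 -0.0009 -0.    ]
turn share -0.0007934922091458752
```

apply_moves --increments '[0, 0, 0, 0, 0.3, 0, 0, 0, 0, 0.5, 0, 0, 0, 0, 0.6, 0, 0, 0, 0, 0.6, 0, 0, -0.03, 0, 0.6, 0, 0, -0.04, 0, 0.6, 0, 0, -0.04, 0, 0.6, 0, 0, -0.02, 0, 0.6, 0, 0, 0, 0, 0.6]'

```text
t: 16.12
tool_pos: [0.5365, -0.1114, 0.3019]
tool_rot: [-0.102, 0.995, -0.0, 0.001]
force: [0.4, 0.5, -1.5]
grip_width: 0.601
```

```bash
python3 -c "
from h import *
st((.4532,-.0305,.30),98)
"
```

```text
t 16.125 pos [ 0.5365 -0.1114  0.3019] psi deg -168.2520413830886 z [ 0.0013 -0.0004 -1.    ] F [ 0.3678  0.5361 -1.4645] M [-0.0003  0.0358  0.0145] g 0.6006155414506811 q [-0.3382  0.3077  0.055   1.3168  0.     -2.1141]
shares [0.0868 0.1283 0.0024]
turn share 1.0416439846323493
```

apply_moves --increments '[0.0434, 0.0642, 0, 0, 0.6, 0.0434, 0.0642, 0, 0, 0.6, 0, 0, 0, 0.1042, 0.6, 0, 0, 0, 0.1042, 0.6, 0, 0, 0, 0.1042, 0.6, 0, 0, 0, 0.1042, 0.6, 0, 0, 0, 0.1042, 0.6, 0, 0, 0, 0.1042, 0.6, 0, 0, 0, 0.1042, 0.6, 0, 0, 0, 0.1042, 0.6, 0, 0, 0, 0.1042, 0.6, 0, 0, 0, 0.1042, 0.6]'

```text
t: 17.62
tool_pos: [0.4522, -0.0301, 0.3001]
tool_rot: [0.658, 0.753, -0.0, -0.001]
force: [-0.3, 0.3, -0.1]
grip_width: 0.597
```

apply_moves --increments '[0, 0, 0, 0, 0.6]'

```text
t: 17.75
tool_pos: [0.4522, -0.0301, 0.3003]
tool_rot: [0.656, 0.755, -0.0, -0.001]
force: [0.7, 0.6, 0.1]
grip_width: 0.599
```

```bash
python3 -c "
from h import *
st((.4532,-.0305,.20),98)
cv2.imwrite('pics/side3.png',cv2.resize(snapshot('side')[120:300,110:350,::-1],(800,600),interpolation=2))
"
```

```text
t 17.75 pos [ 0.4522 -0.0301  0.3003] psi deg 98.03374946996655 z [-0.0018  0.0005 -1.    ] F [0.6815 0.643  0.0776] M [ 0.017  -0.022  -0.0263] g 0.5989742624596178 q [-0.2281  0.1234 -0.1852  1.264   0.0001 -0.3683]
shares [-0.0008  0.0014  0.1338]
turn share 0.0003749941107394584
```

View pics/side3.png

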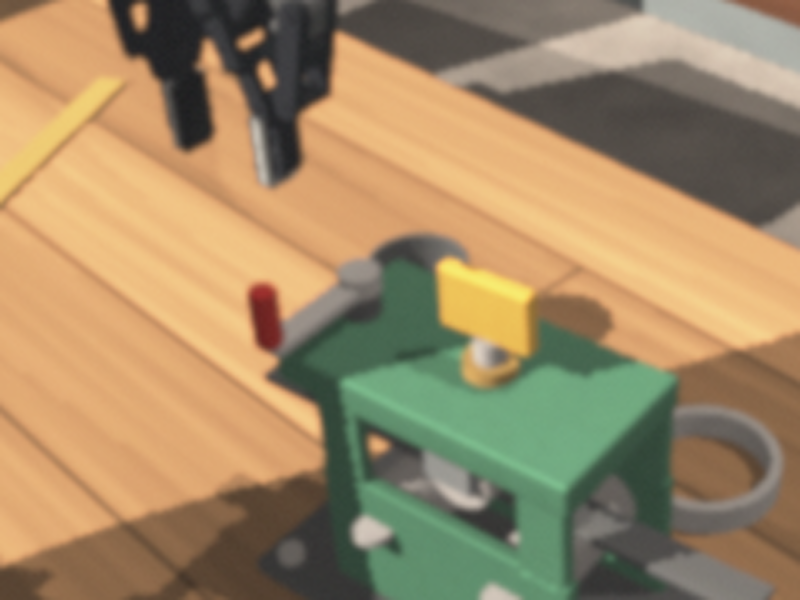

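The side view shows the wing free and slightly anticlockwise of its start, with the fingers above the peg. I'll descend around the peg.

apply_moves --increments '[0, 0.001, 0.03, 0, 0.6, 0, 0, 0.03, 0, 0.6, 0, 0, 0.03, 0, 0.6, 0, 0, 0.025, 0, 0.6, 0, 0, 0.0185, 0, 0.6, 0, 0, 0, 0, 0.4, 0, 0, 0, 0, 0.4]'

```text
t: 18.68
tool_pos: [0.4539, -0.0302, 0.2019]
tool_rot: [0.656, 0.755, 0.0, 0.0]
force: [0.3, 0.2, 0.6]
grip_width: 0.399
```

```bash
python3 -c "
from h import *
st((.4532,-.0305,.20),98)
cv2.imwrite('pics/side4.png',cv2.resize(snapshot('side')[120:300,110:350,::-1],(800,600),interpolation=2))
"
```

```text
t 18.675 pos [ 0.4539 -0.0302  0.2019] psi deg 98.01924865351569 z [ 0.0007 -0.0001 -1.    ] F [0.2813 0.2482 0.582 ] M [ 0.0477  0.0277 -0.0174] g 0.39892389945222456 q [-0.2275  0.1783 -0.3825  1.0094  0.     -0.3674]
shares [-0.0002 -0.0009  0.0025]
turn share 0.00021387392795209811
```

View pics/side4.png

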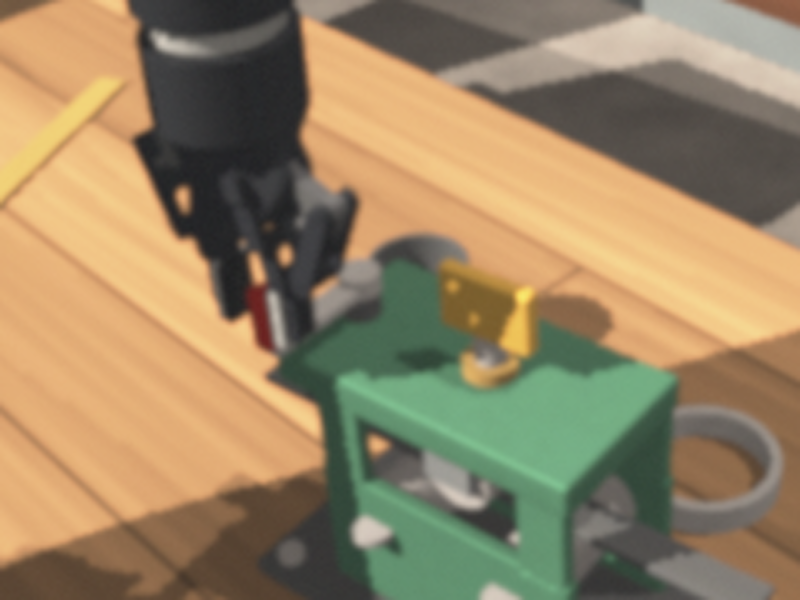

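The peg sits between the pads, so I'll close.

apply_moves --increments '[0, 0, 0, 0, 0.2, 0, 0, 0, 0, 0.1, 0, 0, 0, 0, 0, 0, 0, 0, 0, 0, 0, 0, 0, 0, 0]'

```text
t: 19.35
tool_pos: [0.4539, -0.0304, 0.2021]
tool_rot: [0.656, 0.755, 0.0, 0.001]
force: [-1.3, -1.3, 6.2]
grip_width: 0.164
```

```bash
python3 -c "
from h import *
st((.4532,-.0305,.20),98)
"
```

```text
t 19.35 pos [ 0.4539 -0.0304  0.2021] psi deg 97.97473496443962 z [ 0.0012 -0.0007 -1.    ] F [-1.338  -1.2954  6.2209] M [-0.2021  0.2854  0.0165] g 0.16411121359019387 q [-0.2276  0.1777 -0.3826  1.0092 -0.0004 -0.3667]
shares [ 0.     -0.0009  0.0028]
turn share -0.00028072261733756124
```

apply_moves --increments '[0.0073, 0.0003, 0, 0.05, 0, 0.0073, 0.0003, 0, 0.05, 0, 0.0073, 0.0003, 0, 0.05, 0, 0, 0, 0, 0, 0]'

```text
t: 19.85
tool_pos: [0.454, -0.0138, 0.202]
tool_rot: [0.74, 0.673, 0.001, 0.001]
force: [1.1, -0.4, 6.1]
grip_width: 0.165
```

```bash
cat >> h.py <<'E'
def lk():
    o,r,y=st();C=np.array([.5228,-.0214]);d=o['tool_pos'][:2]-C;a=np.degrees(np.arctan2(d[1],d[0]))%360
    f=r.T@o['force'];print("radius",np.hypot(*d),"lever ang",a,"lock",np.radians(188.3-a),"psi-a+90",np.degrees(y)-a+90,"Ftool",f)
E
python3 -c "
from h import *
lk()
"
```

```text
t 19.85 pos [ 0.454  -0.0138  0.202 ] psi deg 84.52286232064145 z [ 0.0019 -0.0004 -1.    ] F [ 1.1369 -0.3704  6.0598] M [-0.201  -0.1463 -0.1658] g 0.16538339773898925 q [-0.1916  0.1758 -0.3851  1.008  -0.     -0.096 ]
radius 0.06924441997543924 lever ang 173.69112202622736 lock 0.2549730206644106 psi-a+90 0.8317402944140895 Ftool [-0.2614  1.1787 -6.0575]
```

apply_moves --increments '[0.0073, 0.0003, 0, 0.05, 0, 0.0073, 0.0003, 0, 0.05, 0, 0.0073, 0.0003, 0, 0.05, 0, 0.0073, 0.0003, 0, 0.05, 0, 0.0073, 0.0003, 0, 0.05, 0, 0.0073, 0.0003, 0, 0.05, 0, 0, 0, 0, 0, 0]'

```text
t: 20.72
tool_pos: [0.4655, 0.0162, 0.2021]
tool_rot: [0.877, 0.481, 0.001, 0.001]
force: [4.9, -4.1, 3.3]
grip_width: 0.164
```

```bash
python3 -c "
from h import *
lk()
"
```

```text
t 20.725 pos [0.4655 0.0162 0.2021] psi deg 57.514392919927644 z [ 0.0031 -0.0017 -1.    ] F [ 4.9302 -4.1316  3.3347] M [-0.9075 -0.7626 -0.1919] g 0.16424444678902195 q [-0.1214  0.1965 -0.3587  1.0122 -0.0013  0.4456]
radius 0.06854006199009574 lever ang 146.68005839300397 lock 0.7264050155298607 psi-a+90 0.8343345269236693 Ftool [-0.8362  6.3895 -3.3124]
```

apply_moves --increments '[0.0073, 0.0008, 0, 0.05, 0, 0.0073, 0.0008, 0, 0.05, 0, 0.0073, 0.0005, 0, 0.05, 0, 0.0073, 0.0004, 0, 0.05, 0, 0.0073, 0.0004, 0, 0.05, 0, 0.0073, 0.0003, 0, 0.05, 0, 0.0073, 0.0003, 0, 0.05, 0, 0, 0, 0, 0, 0]'

```text
t: 21.72
tool_pos: [0.4943, 0.04, 0.202]
tool_rot: [0.974, 0.225, 0.001, 0.002]
force: [1.8, -8.6, 5.7]
grip_width: 0.163
```

```bash
python3 -c "
from h import *
lk()
"
```

```text
t 21.725 pos [0.4943 0.04   0.202 ] psi deg 25.97498621162638 z [ 0.0021 -0.003  -1.    ] F [ 1.8222 -8.5563  5.6648] M [-1.5873 -0.3095 -0.2045] g 0.16324517260164406 q [-0.0649  0.2534 -0.284   1.031  -0.0029  1.0526]
radius 0.06770940584012133 lever ang 114.93342420357195 lock 1.2804883085616507 psi-a+90 1.0415620080544272 Ftool [-2.1062  8.5107 -5.635 ]
```

apply_moves --increments '[0.0073, 0.0013, 0, 0.05, 0, 0.0073, 0.0008, 0, 0.05, 0, 0.0073, 0.0006, 0, 0.05, 0, 0, 0, 0, 0, 0]'

```text
t: 22.22
tool_pos: [0.5097, 0.0447, 0.202]
tool_rot: [0.994, 0.109, 0.0, 0.001]
force: [-2.0, -4.4, 8.0]
grip_width: 0.166
```

```bash
sed -i 's/\.5228,-\.0214/.5236,-.0236/' h.py; python3 -c "
from h import *
lk()
"
```

```text
t 22.225 pos [0.5097 0.0447 0.202 ] psi deg 12.489667871800394 z [ 0.0011 -0.0017 -1.    ] F [-2.0287 -4.4456  8.0351] M [-1.0118  0.2544 -0.2465] g 0.16634776117092778 q [-0.0545  0.2835 -0.2428  1.0433 -0.0017  1.2984]
radius 0.06968260433203939 lever ang 101.50885771921077 lock 1.5147911943666332 psi-a+90 0.9808101525896262 Ftool [-2.9366  3.9173 -8.0295]
```

apply_moves --increments '[0.0037, 0.0004, 0, 0.025, 0, 0.0037, 0.0003, -0.0004, 0.025, 0, 0, 0, 0, 0, 0]'

```text
t: 22.6
tool_pos: [0.5138, 0.0453, 0.202]
tool_rot: [0.998, 0.07, -0.001, 0.001]
force: [-5.6, -5.3, 9.5]
grip_width: 0.168
```

```bash
python3 -c "
from h import *
lk()
"
```

```text
t 22.6 pos [0.5138 0.0453 0.202 ] psi deg 8.039688930130115 z [-0.0016 -0.0018 -1.    ] F [-5.5814 -5.265   9.4592] M [-0.9848  1.0681 -0.0266] g 0.168406359502088 q [-0.0527  0.2933 -0.2292  1.0498 -0.0018  1.3777]
radius 0.06958575991198826 lever ang 98.13558167968083 lock 1.573665967835065 psi-a+90 -0.09589274955071403 Ftool [-6.28    4.447  -9.4411]
```

apply_moves --increments '[0.003, 0.0003, 0, 0.01, 0, 0, 0, 0, 0, 0]'

```text
t: 22.85
tool_pos: [0.5139, 0.0453, 0.2019]
tool_rot: [0.998, 0.063, -0.003, 0.001]
force: [-14.6, -6.4, 15.0]
grip_width: 0.166
```

```bash
python3 -c "
from h import *
lk()
"
```

```text
t 22.85 pos [0.5139 0.0453 0.2019] psi deg 7.173530339739677 z [-0.0053 -0.0021 -1.    ] F [-14.6355  -6.3903  15.0363] M [-1.1473  2.8953  0.1722] g 0.16553507023074013 q [-0.0523  0.2967 -0.2247  1.0545 -0.0024  1.3933]
radius 0.06959763465404477 lever ang 98.0004374169199 lock 1.5760246801854236 psi-a+90 -0.8269070771802234 Ftool [-15.4015   4.5338 -14.9452]
```

The lever is at its stop: tangential force rose from 6 to 15 N with no further motion. I'll ease the push, let go and rise.

apply_moves --increments '[-0.003, 0, 0, 0, 0, 0, 0, 0, 0, 0.3, 0, 0, 0, 0, 0.5, 0, 0, 0, 0, 0.5, 0, 0, 0, 0, 0.5, 0, 0, -0.03, 0, 0.5, 0, 0, -0.04, 0, 0.5, 0, 0, -0.05, 0, 0.5, 0, 0, -0.05, 0, 0.5, 0, 0, 0, 0, 0.5]'

```text
t: 24.1
tool_pos: [0.516, 0.0461, 0.3318]
tool_rot: [0.998, 0.062, 0.002, 0.0]
force: [0.9, -0.5, -0.1]
grip_width: 0.501
```

```bash
python3 -c "
from h import *
st((.40,.30,.33))
"
```

```text
t 24.1 pos [0.516  0.0461 0.3318] psi deg 7.091173547262164 z [ 0.0048 -0.0002 -1.    ] F [ 0.9288 -0.5197 -0.1208] M [0.0614 0.0269 0.0024] g 0.5009689241918535 q [-0.0521  0.2399  0.0399  1.366   0.0001  1.3949]
shares [-0.1117 -0.355   0.0016]
```

Now I'll move clear and check in the top view.

apply_moves --increments '[-0.0186, -0.059, 0, 0, 0.5, -0.0186, -0.059, 0, 0, 0.5, -0.0186, -0.059, 0, 0, 0.5, -0.0186, -0.059, 0, 0, 0.5, -0.0186, -0.059, 0, 0, 0.5, -0.0186, -0.059, 0, 0, 0.5, 0, 0, 0, 0, 0.5, 0, 0, 0, 0, 0.5]'

```text
t: 25.1
tool_pos: [0.3987, 0.299, 0.3285]
tool_rot: [0.998, 0.062, -0.0, 0.0]
force: [0.9, -0.4, 0.4]
grip_width: 0.499
```

```bash
python3 - <<'E'
from h import *
st()
T=snapshot("top");S=snapshot("side")
a=cv2.resize(T[180:310,215:405,::-1],(584,400),interpolation=2)
b=cv2.resize(S[180:340,170:360,::-1],(237,200),interpolation=2)
cv2.imwrite('pics/t5.png',a);cv2.imwrite('pics/side5.png',S[:,:,::-1])
for nm,im,box in(("side",S,(150,150,330,280)),("top",T,(225,200,345,310))):
    for cn,lo,hi in(("yel",(10,150,110),(30,255,255)),("red",(0,150,60),(7,255,255))):
        for c,s,m in blobs(im,lo,hi,box):
            ys,xs=np.nonzero(m);print(nm,cn,c,s,cv2.minAreaRect(np.c_[xs,ys].astype(np.float32)))
E
```

```text
t 25.1 pos [0.3987 0.299  0.3285] psi deg 7.1167427448806535 z [-0.0007 -0.0008 -1.    ] F [ 0.9198 -0.4382  0.3994] M [ 0.0105  0.0592 -0.0024] g 0.49893098544973147 q [ 0.4968  0.2059 -0.0123  1.3537 -0.0003  1.9434]
side yel [256.5493 211.7883] [243 199  28  27 477] ((256.5965576171875, 210.86659240722656), (34.185791015625, 19.049030303955078), 27.758541107177734)
side red [189.6019 182.0583] [186 174   8  17 103] ((189.56155395507812, 181.99229431152344), (16.248550415039062, 6.325770854949951), 82.87498474121094)
top yel [305.015  244.6617] [292 241  25   8 133] ((304.0574035644531, 245.1311798095703), (6.7901811599731445, 24.354114532470703), 84.80557250976562)
top red [231.8857 251.7714] [229 249   7   7  35] ((232.0, 252.0), (6.0, 6.0), 90.0)
```

View pics/t5.png

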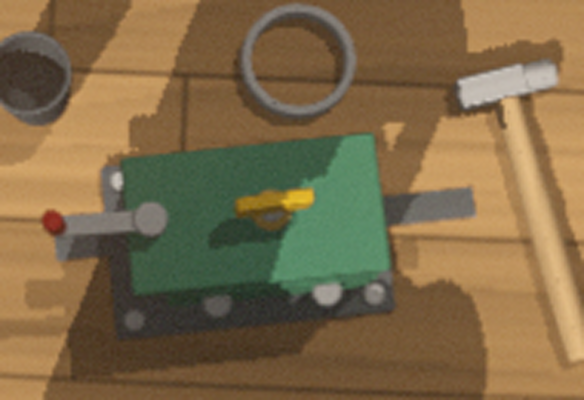

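```bash
python3 - <<'E'
from h import *
p=onz("top",(231.9,251.7),.229);d=p[:2]-[.5236,-.0236];print(p,np.hypot(*d),np.degrees(np.arctan2(d[1],d[0])))
f=lambda u:(215+u[0]*190/584,180+u[1]*130/400)
a=onz("top",f((236,204)),.232);b=onz("top",f((313,192)),.232);d=a-b;print("wing yaw",np.degrees(np.arctan2(d[1],d[0])),np.hypot(*d[:2]))
print(env.sign_off())
E
```

```text
[0.513  0.0479 0.229 ] 0.07232404088048905 98.42667848272345
wing yaw 101.37109917484715 0.05562608638156526
the job is handed in; nothing more can be done
None
```

The screw is bottomed and backed off, the lock lever is at its far stop, and the job is handed in. It took about 25 s of the 72 s, and the gripper was clear of everything at the end.

- **Bottoming:** I turned the yellow wing clockwise in small steps. Drag stayed around 0.05 N m, with about 0.04 N m of scatter. Then it rose to 0.20 and 0.39 N m over the last two steps, matching the stated 3 N m per rad. I had sent those two steps together, so the peak of 0.39 N m went past the 0.2–0.3 "firm" range, though it stayed well below the 0.6 over-tightened limit.
- **Backing off:** Working back from those two readings, the roll meets the bar about 6.5° before the tightest point. I turned the wing anticlockwise to 89.7° past that contact point. The last top picture gives the wing at 101.4°, against 101.6° by the gripper.
- **Lock lever:** I swung it clockwise until it stopped. The force along its path rose from 6 to 15 N with no further movement. I eased off, let go and moved away. My position estimate at the stop was 1.576 rad rather than the nominal 1.6, within what the pivot and roller angle measurements can resolve. The last picture shows the lever pointing straight away from the screw at about 98.4°.
- **Bystanders:** The arm did not touch the hammer, tin or hoop. They look to be in the same places in the last top picture, though I did not measure them again.

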